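Put together the viscometer's measuring cell

TASK

Put the viscometer's measuring cell together in the black holder, from the outside in and one part at a time: first set the jacket down in the holder's recess, then the cup in the jacket, then the thick bob upright in the cup, and last put the lid on the cup, with the bob's shank up through its hole. Every part must be fully home and let go before the next; lower the parts into place rather than dropping them, and leave the thin bob and the sample jar where they stand.

Things in the scene. Friction and masses are not known exactly. Their poses are not given: they have to be found in the camera images.
- holder: The target: a fixed, low round base of black plastic on the bench, 100 mm across and 14 mm high, with a round recess in its top 70 mm across and 8 mm deep (recess floor 6 mm above the bench). Origin: centre of its underside, z up. Round, so its yaw means nothing.
- jacket: Loose aluminium water jacket, upright, open on top: outside 62 mm across, 55 mm high, bore 50 mm, floor 5 mm thick, 0.2 kg. Two brass hose stubs (11 mm across, at heights 19 and 40 mm) stick out 13 mm from its side along its own +x: grip it across its own y. Origin: centre of underside, z up. Stands in the recess any way round, 4 mm to spare all round.
- cup: Plain steel measuring cup, loose, standing upright and open on top: outside diameter 42 mm, height 70 mm, bore 36 mm, floor 4 mm thick. Origin: centre of its underside, z up. Standing on the jacket's floor it has 4 mm to spare all round and rises 20 mm above the jacket. About 0.12 kg.
- thick_bob: The thicker of two steel bobs, loose, upright: a cylinder 26 mm across and 40 mm high, above it a thin shank 9 mm across, on top a dark coupling 14 mm across from 86 to 100 mm height (the total height). Origin: centre of its underside, z up. On the cup's floor it has 5 mm to spare all round. 0.15 kg; tips over easily.
- thin_bob: The thinner bob, loose, to be left alone: the same form and height as the thick bob (100 mm, coupling 14 mm across), but its cylinder is only 16 mm across. Standing upright; origin: centre of its underside. About 0.08 kg; tips over easily.
- lid: Loose white plastic ring-shaped lid, right way up: a flange 50 mm across and 8 mm thick (from 5 to 13 mm height) above a plug 29 mm across and 5 mm high on which it rests; a hole 24 mm across goes right through. Origin: centre of the plug's underside, z up. The plug enters the cup's bore, 3.5 mm to spare all round; the flange then lies on the cup's rim. 0.03 kg.
- sample_jar: Closed sample jar with a paper label and a black cap, 48 mm across and 65 mm high, loose, standing among the parts, to be left alone. Origin: centre of its underside.
Things that resemble listed ones, but are neither listed nor needed, are in the scene too. Of the things like the holder, leave any that is pink or white; of the rest the smaller one is meant.

How it is judged (in metres and radians):
On the way, in this order (a step that is already met when the one before it is completed fails the run):
1. the jacket stands fully down in the holder's recess, let go (z of jacket in the frame of holder between 0.003 and 0.009 m and horizontal distance between jacket and holder below 0.008 m and angle between jacket's own z axis and vertical below 0.08 rad and contact force between the fingers and jacket below 0.05 N), for 0.2 s.
2. the cup stands on the floor of the jacket, let go (z of jacket in the frame of holder between 0.003 and 0.009 m and horizontal distance between jacket and holder below 0.008 m and angle between each of jacket, cup's own z axis and vertical below 0.08 rad and z of cup in the frame of jacket between 0.002 and 0.008 m and horizontal distance between cup and jacket below 0.008 m and contact force between the fingers and cup below 0.05 N), for 0.2 s.
3. the thick bob stands upright on the floor of the cup, let go (z of jacket in the frame of holder between 0.003 and 0.009 m and horizontal distance between jacket and holder below 0.008 m and angle between each of jacket, cup, thick_bob's own z axis and vertical below 0.08 rad and z of cup in the frame of jacket between 0.002 and 0.008 m and horizontal distance between cup and jacket below 0.008 m and z of thick_bob in the frame of cup between 0.001 and 0.007 m and horizontal distance between thick_bob and cup below 0.008 m and contact force between the fingers and thick_bob below 0.05 N), for 0.2 s.
4. the lid lies flat on the cup's rim with the bob's shank up through its hole, let go (z of jacket in the frame of holder between 0.003 and 0.009 m and horizontal distance between jacket and holder below 0.008 m and angle between each of jacket, cup, thick_bob, lid's own z axis and vertical below 0.08 rad and z of cup in the frame of jacket between 0.002 and 0.008 m and horizontal distance between cup and jacket below 0.008 m and z of thick_bob in the frame of cup between 0.001 and 0.007 m and horizontal distance between each of thick_bob, lid and cup below 0.008 m and z of lid in the frame of cup between 0.062 and 0.068 m and contact force between the fingers and lid below 0.05 N), for 0.2 s.
At the end, for the whole second after the job is handed in: Jacket on the floor of the holder's recess, cup on the jacket's floor, thick bob on the cup's floor, lid's flange on the cup's rim: each within 3 mm of its seated height, 8 mm of the axis of what holds it (lid: the cup) and 0.08 rad of upright; all four let go and at rest (all of step 4 and contact force between the fingers and jacket below 0.05 N and contact force between the fingers and cup below 0.05 N and contact force between the fingers and thick_bob below 0.05 N and linear speed of each of jacket, cup, thick_bob, lid below 0.02 m/s and angular speed of each of jacket, cup, thick_bob, lid below 0.2 rad/s); the robot touches nothing.
It fails at once if a part of the cell is dropped (falls freely at over 0.5 m/s) ((linear speed of jacket above 0.5 m/s and contact force between jacket and anything else below 0.01 N) or (linear speed of cup above 0.5 m/s and contact force between cup and anything else below 0.01 N) or (linear speed of thick_bob above 0.5 m/s and contact force between thick_bob and anything else below 0.01 N) or (linear speed of lid above 0.5 m/s and contact force between lid and anything else below 0.01 N)).
It fails at once if the thin bob is shifted by more than 25 mm or knocked over (distance of thin_bob from where it was at the start of the episode above 0.025 m or angle between thin_bob's own z axis and vertical above 0.5 rad).
It fails at once if the sample jar is shifted by more than 25 mm or knocked over (distance of sample_jar from where it was at the start of the episode above 0.025 m or angle between sample_jar's own z axis and vertical above 0.5 rad).
It also fails if it takes over 128 s, if anything falls off the work surface, if the arm or the gripper's body presses on something with over 40 N, if the wrist force passes 120 N, or if a joint passes its speed limit or range.

ROBOT

A 7-joint arm with a two-finger parallel gripper is mounted at the origin on the work surface. World frame = base frame: x ahead of the robot, y to its left, z up, the work surface at z = 0. Lengths are in mm, angles in degrees, forces in N, time in s.
With the tool pointing down it reaches from about 400 to 925 mm from the base axis. Payload 4.1 kg.
Tool frame: the origin (TCP) lies on the mounting face of the last link; the fingertips stand 173 mm ahead of it and the grasp point (between the pads) lies 155 mm ahead of it; z points along the fingers, y is the line along which they close (so a half turn about z gives the same grasp; the last joint's range is limited). The gripper opens to 85 mm and grips with 20 to 120 N. Pads are 22 mm wide; open, the fingers measure 114 mm over their backs; the gripper's body (76 mm by 85 mm) begins 54 mm behind the grasp point. The pads swing forward as they close: fully open they stand 13 mm farther back than shut.
Start: joints at [65.776, 22.827, 2.584, 88.041, -1.071, 69.15, -2.905], TCP at [206.844, -616.225, 404.747] pointing down, gripper open.
Joint ranges: [-161.44, 161.44], [-28.35, 127.94], [-78.24, 83.42], [0, 140.83], [-78.03, 258.03], [13.02, 114.36], [-168.23, 168.23]. Speed limits (degrees/s): [147.25, 147.25, 180, 180, 180, 180, 180].

INTERFACE

Orientations are given as a 3x3 rotation matrix whose columns are the frame's x, y, z axes.
In Python, from bench import * gives the robot as it stands. The module is installed in compiled form; this text tells all that it offers.
- The arm moves only by the shell command python3 -m handwheel 'ROWS' [OPENING]. ROWS is rows parted by semicolons, their numbers by spaces, 1 to 8 of them, each of 4 numbers: dx, dy, dz in mm, then a turn about the tool's z in degrees; each row is the pose to reach, as a shift and turn from the pose commanded when the command began, along the tool's axes at that moment; what a row does not reach only later rows make up. A row lasts 1/10 s, in which the tool goes at most 50 mm and 8.59 degrees, less where a joint would pass 70% of its speed; a pose out of reach is approached as far as the arm can. OPENING is the finger opening in mm, set as the command begins (- or left out keeps the last). The fingers move at their own pace and stop on an object; the grip force is fixed at half the most. Time passes only in rows, so rows that do not move let the fingers close. It prints the time, the measured TCP pose, the force, the opening and the grip force at its end.
- sense(): the state, without advancing time (a new reading comes with each control period).
- read_camera(name): name is "side" or "top" or "wrist"; returns a dict with "frame" (384x512x3 uint8, red, green, blue), "K" (3x3 intrinsics, pixels), "cam_to_world" (4x4, takes a point from camera to world coordinates). Camera axes: x right, y up, looking along -z (the intrinsics and any distortion apply to the point x, -y, -z); pixel columns grow to the right and rows downward; lengths in mm; the calibration is good to about 2 mm. A picture is of the moment at which its call begins. There is no depth.
- job_done(): hands the job in; it is judged then, once.
Trained networks look in the newest picture that a camera, given by its name, has taken for a name from the list of things; names that differ only in an ending like _2 or _b are one class to them, and where a whole thing is asked for, a point or a joint stands for the part that bears it (a point fixed in the world has none). Each returns a list of dicts, best first, with "p" (0 to 1); they miss things now and then, are a little off and sometimes report something else, mostly with a low value. They report only what shows in the picture. A call takes as long as a camera call. They do not tell look-alikes from the thing itself.
- search_frame(target, camera): "bbox" ([left, top, width, height] in pixels, round what is visible of it).
- outline_of(target, camera): "region" (384x512 bool, what is visible of it) and "bbox" ([left, top, width, height] in pixels, round what is visible of it).
- tip_of(target, camera): "location" ([column, row] in pixels: a listed point, or the origin of a listed thing).
The state is a dict: "t": time; "joint_pos": joint angles; "qvel": joint speeds; "tau": joint torques, N m; "position": TCP position; "orientation": TCP orientation; "wrist_force": force on the tool from outside, world axes, zero at the start; "torque": the same for the moment, N m; "width": finger opening in mm; "grasp_force": force on a finger pad.
Only numpy, scipy, OpenCV 4.12 (cv2) and the standard library are available. Lean on these libraries where they do the work, as an engineer would, in place of code of your own. Each camera call takes 0.05 s, during which the arm holds its last target. There are 200 camera calls.

## Working session

There is one attempt and no reset: what is moved stays moved. The work goes in short steps, Python scripts to look and compute and a shell command to move; the robot and the scene stay as the last step left them, time stands still between calls to the robot, and variables do not carry over. Pictures are saved under pics/ and viewed, at most 14 in all, crops included, and the job is handed in when it is done.

```bash
mkdir -p pics
cat > h.py <<'E'
from bench import *
import numpy as np, cv2
def save(cam,name,r=None,scale=1):
    c=read_camera(cam); f=c["frame"][:,:,::-1].copy()
    if r: f=f[r[1]:r[3],r[0]:r[2]]
    if scale!=1: f=cv2.resize(f,None,fx=scale,fy=scale)
    cv2.imwrite("pics/"+name+".png",f); return c
def world(c,px,z):
    K=c["K"];T=c["cam_to_world"]
    d=np.array([(px[0]-K[0,2])/K[0,0],-(px[1]-K[1,2])/K[1,1],-1.])
    d=T[:3,:3]@d; o=T[:3,3]; return o+d*(z-o[2])/d[2]
def proj(c,P):
    T=c["cam_to_world"];p=T[:3,:3].T@(np.array(P,float)-T[:3,3]);K=c["K"]
    return K[0,0]*p[0]/-p[2]+K[0,2], K[1,1]*-p[1]/-p[2]+K[1,2]
E
python3 - <<'E'
from h import *
for cam in("top","side","wrist"):
    c=save(cam,cam+"0"); print(cam,c["K"].round(1).tolist(),c["cam_to_world"].round(2).tolist(),[k for k in c])
    if cam!="wrist":
      for n in("holder","jacket","cup","thick_bob","thin_bob","lid","sample_jar"):
        print(n,[(np.round(d["location"],1).tolist(),round(d["p"],2)) for d in tip_of(n,cam)],[(np.round(d["bbox"]).tolist(),round(d["p"],2)) for d in search_frame(n,cam)])
s=sense();print(s)
E
```

```text
top [[430.1, 0.0, 260.9], [0.0, 430.1, 182.6], [0.0, 0.0, 1.0]] [[-0.11, 0.97, -0.22, 176.55], [-0.99, -0.11, 0.02, -132.68], [-0.0, 0.22, 0.97, 1397.95], [0.0, 0.0, 0.0, 1.0]] ['frame', 'K', 'cam_to_world']
holder [([339.1, 164.4], 0.92), ([295.0, 249.8], 0.91), ([267.9, 143.5], 0.82), ([388.4, 148.4], 0.59)] [([253.0, 129.0, 29.0, 30.0], 0.91), ([279.0, 232.0, 32.0, 33.0], 0.91), ([369.0, 129.0, 41.0, 39.0], 0.83), ([316.0, 145.0, 43.0, 39.0], 0.67)]
jacket [([182.3, 209.5], 0.64)] [([171.0, 197.0, 21.0, 18.0], 0.71)]
cup [([148.8, 145.1], 0.59)] [([110.0, 210.0, 14.0, 11.0], 0.65), ([140.0, 136.0, 16.0, 15.0], 0.48), ([169.0, 200.0, 25.0, 16.0], 0.41)]
thick_bob [([203.0, 152.7], 0.64)] []
thin_bob [([122.3, 216.5], 0.51)] [([111.0, 210.0, 12.0, 10.0], 0.6), ([196.0, 141.0, 11.0, 15.0], 0.59)]
lid [([250.6, 199.6], 0.48)] []
sample_jar [([302.2, 184.5], 0.52)] [([294.0, 175.0, 18.0, 18.0], 0.7)]
side [[452.0, 0.0, 251.6], [0.0, 452.0, 187.1], [0.0, 0.0, 1.0]] [[-0.7, 0.4, -0.59, -237.06], [-0.71, -0.42, 0.56, 530.06], [-0.02, 0.81, 0.58, 769.65], [0.0, 0.0, 0.0, 1.0]] ['frame', 'K
[... 993 characters left out ...]
90522895]), 'qvel': array([ 0.00248507,  0.00744901, -0.02655921,  0.01429629, -0.00748734,
       -0.01117149,  0.01052325]), 'tau': array([ 1.49421394e-04, -4.75007772e+01,  1.36300597e+00, -2.54523951e+01,
        1.14973710e-02,  8.67826566e-04, -1.19101955e-05]), 'position': array([ 206.83751121, -616.23309027,  404.75130831]), 'orientation': array([[ 9.48021333e-01,  3.18206771e-01,  4.94197233e-05],
       [ 3.18206775e-01, -9.48021326e-01, -1.20113151e-04],
       [ 8.63013353e-06,  1.29595521e-04, -9.99999992e-01]]), 'wrist_force': array([ 0.81711575, -0.06886   ,  0.61145669]), 'torque': array([-0.01017761, -0.00344616, -0.00271295]), 'grasp_force': 0.0, 'width': 85.51990048683447}
```

Run:
```python
from h import *
t=read_camera("top");s=read_camera("side")
def pick(cam,tg): return [d["location"] for d in tip_of(tg,cam)]
for n in("holder","jacket","cup","thick_bob","thin_bob","lid","sample_jar"):
    print(n,"top",[world(t,p,0)[:2].round().tolist() for p in pick("top",n)],"side",[world(s,p,0)[:2].round().tolist() for p in pick("side",n)])
f=cv2.imread("pics/top0.png")[90:290,70:430]
cv2.imwrite("pics/top0c.png",cv2.resize(f,None,fx=2.2,fy=2.2,interpolation=2))
f=cv2.imread("pics/side0.png")[110:330,70:370]
cv2.imwrite("pics/side0c.png",cv2.resize(f,None,fx=2.6,fy=2.6,interpolation=2))
```

```text
holder top [[526.0, -442.0], [273.0, -251.0], [626.0, -209.0]] side [[556.0, -611.0], [637.0, -215.0], [523.0, -449.0], [285.0, -271.0], [671.0, 198.0]]
jacket top [[427.0, 101.0]] side [[435.0, 97.0]]
cup top [[661.0, 202.0]] side [[668.0, 197.0]]
thick_bob top [[638.0, 24.0], [633.0, -201.0]] side [[628.0, 23.0]]
thin_bob top [[442.0, 297.0]] side [[437.0, 307.0]]
lid top [[440.0, -119.0]] side [[459.0, -120.0]]
sample_jar top [[462.0, -293.0]] side [[474.0, -303.0]]
```

View pics/top0c.png

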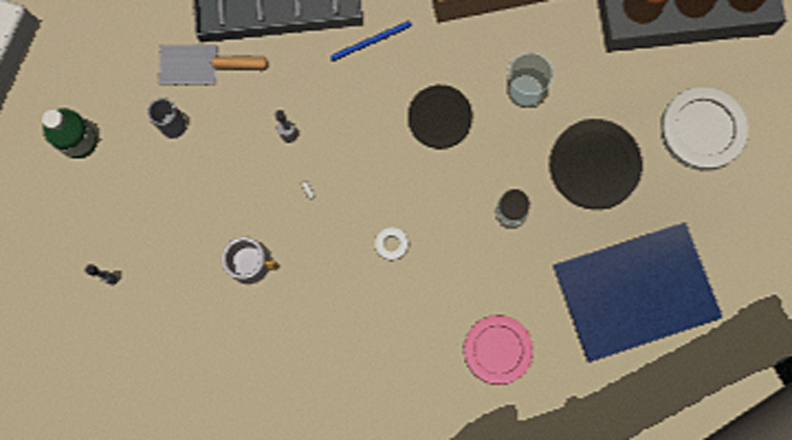

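View pics/side0c.png

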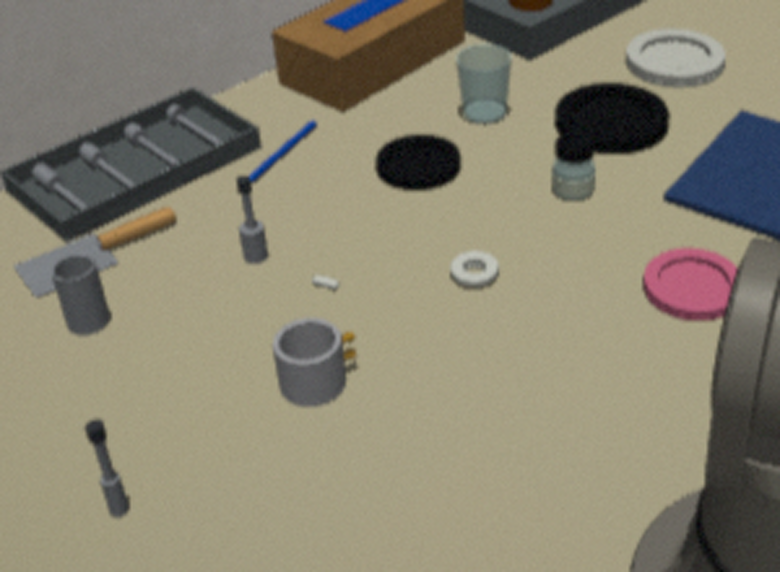

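The small black holder lies near (630,-212) (top crop 440,117). The jacket is at crop (245,260) with its stubs to the right, the cup at (167,118), the thick bob at (287,127), the lid at (391,243) and the jar at (513,208). The thin bob is at (103,274). I'll go and look at the holder with the wrist camera.

```bash
cat >> h.py <<'E'
def go(P,az=None,z=None):
    """tool shift/turn to TCP P=(x,y,z); az = azimuth of tool x (deg)"""
    s=sense();R=s["orientation"];d=R.T@(np.array(P,float)-s["position"])
    a=np.degrees(np.arctan2(R[1,0],R[0,0]));t=0 if az is None else -((az-a+90)%180-90)
    print("shift",d.round(1),"turn",round(t,1),"az",round(a,1),"pos",s["position"].round(1),"j",s["joint_pos"].round(),"t",s["t"])
def tool(P):
    s=sense();return s["orientation"].T@(np.array(P,float)-s["position"])
E
python3 -m handwheel '265 -124 0 0;530 -248 0 0;530 -248 0 0;530 -248 0 0;530 -248 0 0;530 -248 0 0;530 -248 0 0;530 -248 0 0' 85
python3 -m handwheel '0 0 0 0'
python3 - <<'E'
from h import *
go((630,-212,404)); go((430,99,404))
c=save("wrist","w1"); print(c["cam_to_world"].round(2).tolist(), tool(c["cam_to_world"][:3,3]))
for n in("holder",): print([(world(c,d["location"],0).round(1),round(d["p"],2)) for d in tip_of(n,"wrist")])
E
```

```text
t: 3.15
position: [497.5, -338.7, 405.0]
orientation: [[0.948, 0.318, 0.001], [0.318, -0.948, -0.001], [0.0, 0.001, -1.0]]
wrist_force: [0.5, -0.6, 0.1]
width: 85.1
grasp_force: 0.0
t: 3.25
position: [502.5, -332.3, 404.9]
orientation: [[0.943, 0.331, 0.005], [0.331, -0.943, 0.005], [0.006, -0.003, -1.0]]
wrist_force: [0.5, 0.5, 0.1]
width: 85.3
grasp_force: 0.0
shift [160.1 -71.2   2.1] turn 0 az 19.4 pos [ 502.5 -332.3  404.9] j [ 36.  18.  -8.  95.   2.  67. -43.] t 3.25
shift [  74.5 -430.9    2.6] turn 0 az 19.4 pos [ 502.5 -332.3  404.9] j [ 36.  18.  -8.  95.   2.  67. -43.] t 3.25
[[0.33, 0.9, 0.29, 577.43], [-0.94, 0.32, 0.1, -306.88], [-0.0, -0.3, 0.95, 374.24], [0.0, 0.0, 0.0, 1.0]] [82.9678373  -2.02277632 30.73143433]
[(array([ 262. , -258.4,    0. ]), 0.81), (array([ 631.5, -212.3,    0. ]), 0.8), (array([ 529.5, -438.5,    0. ]), 0.55)]
```

```bash
python3 -m handwheel '40 -215 0 -30;75 -431 0 -54;75 -431 0 -54;75 -431 0 -54;75 -431 0 -54;75 -431 0 -54;75 -431 0 -54;75 -431 0 -54' 85
python3 -m handwheel '0 -70 0 0;0 -70 0 0;0 -70 0 0'
python3 - <<'E'
from h import *
go((430,99,404),73)
c=save("wrist","w2")
for n in("jacket",): print([(d["location"],world(c,d["location"],0).round(1),round(d["p"],2)) for d in tip_of(n,"wrist")],[(d["bbox"],d["p"]) for d in search_frame(n,"wrist")])
E
```

```text
t: 4.15
position: [435.3, 55.0, 405.0]
orientation: [[0.303, 0.953, 0.001], [0.953, -0.303, -0.001], [-0.001, 0.001, -1.0]]
wrist_force: [1.3, 0.4, 0.4]
width: 84.9
grasp_force: 0.0
t: 4.45
position: [367.1, 75.7, 404.6]
orientation: [[0.3, 0.954, -0.0], [0.954, -0.3, -0.002], [-0.002, 0.001, -1.0]]
wrist_force: [0.6, 0.5, 0.3]
width: 85.0
grasp_force: 0.0
shift [41.1 53.   0.5] turn -0.5 az 72.5 pos [367.1  75.7 404.6] j [ 16.  -6. -32. 121.  -3.  64. -31.] t 4.45
[([312.8, 126.2], array([438.3,  95.1,   0. ]), 0.75)] [([287.0, 100.1, 65.5, 71.7], 0.68)]
```

View pics/w2.png

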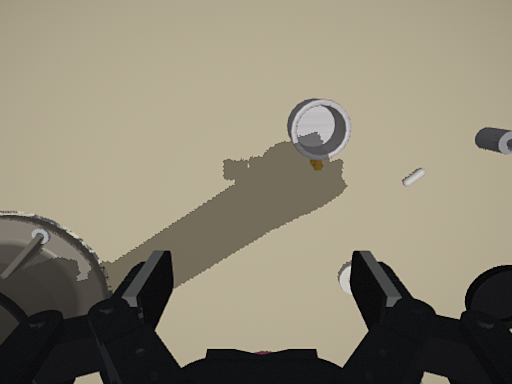

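Run:
```python
from h import *
c=read_camera("wrist");print("rim",world(c,(319,128),55).round(1),"stub",world(c,(317,165),40).round(1))
go((436,97,300))
```

```text
rim [440.7  99.2  55. ] stub [430.9  58.6  40. ]
shift [ 40.9  55.9 105.1] turn 0 az 72.4 pos [370.3  74.9 405. ] j [ 16.  -6. -32. 121.  -3.  64. -31.] t 4.65
```

```bash
python3 -m handwheel '20 30 50 -4;43 60 105 -4;43 60 105 -4;43 60 105 -4;43 60 105 -4'
cat >> h.py <<'E'
def circ(c,tg,cam,z,axis=True):
    """centre of top rim of target at height z by fitting outline's hull rendered: returns outline bbox centre and region centroid"""
    o=outline_of(tg,cam); return [(d["bbox"],round(d["p"],2)) for d in o[:3]]
E
python3 - <<'E'
from h import *
c=save("wrist","w3")
go((436,97,300),76)
print(circ(c,"jacket","wrist",55))
print([(d["location"],world(c,d["location"],0).round(1)) for d in tip_of("jacket","wrist")])
E
```

```text
t: 5.15
position: [439.9, 98.6, 299.3]
orientation: [[0.234, 0.972, -0.002], [0.972, -0.234, 0.0], [0.0, -0.002, -1.0]]
wrist_force: [0.1, -0.1, 1.3]
width: 84.9
grasp_force: 0.0
shift [-2.5 -3.3  0.1] turn 0.5 az 76.5 pos [439.8  98.7 300.1] j [ 13.  11. -34. 120.   8.  51. -39.] t 5.2
[([220.3, 153.8, 79.5, 99.7], 0.86)]
[([257.5, 186.5], array([436.2,  97.1,   0. ]))]
```

View pics/w3.png

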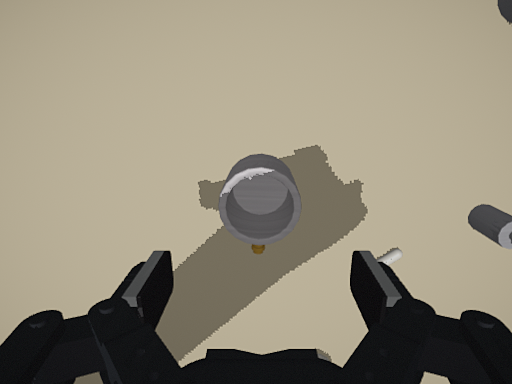

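Run:
```python
from h import *
c=read_camera("wrist")
g=cv2.cvtColor(c["frame"],cv2.COLOR_RGB2GRAY)
def rimpts(x,y,z,r):
    return np.array([proj(c,(x+r*np.cos(a),y+r*np.sin(a),z)) for a in np.linspace(0,6.283,48)])
for C in (world(c,(260,205.5),55),):
    print(C, tool(C)); P=rimpts(*C,31); print(P.min(0),P.max(0))
    P=rimpts(C[0],C[1],5,25); print(P.min(0),P.max(0))
o=outline_of("jacket","wrist")[0]["region"]; r=np.argwhere(o); print(r.min(0),r.max(0))
go((C[0],C[1],195))
```

```text
[439.74650649  97.88892307  55.        ] [-9.64322176e-01 -1.74835471e-01  2.45977204e+02]
[218.048091  164.3654222] [301.90947885 243.26652334]
[232.09079733 158.53150261] [288.03479085 212.22394416]
[153 218] [253 299]
shift [ -1.    0.3 105.9] turn 0 az 76.5 pos [439.4  99.  300.9] j [ 13.  11. -34. 120.   8.  51. -39.] t 5.4
```

```bash
python3 -m handwheel '-1 0 40 0;-1 0 80 0;-1 0 105 0;-1 0 105 0;-1 0 105 0;-1 0 105 0'
python3 -m handwheel '0 0 0 0;0 0 0 0;0 0 0 0;0 0 0 0;0 0 0 0;0 0 0 0;0 0 0 0;0 0 0 0' 50
python3 -m handwheel '0 0 -50 0;0 0 -100 0;0 0 -150 0;0 0 -150 0;0 0 -150 0'
python3 - <<'E'
from h import *
c=save("wrist","w4")
go((630,-212,345),40)
print(circ(c,"jacket","wrist",55))
E
```

```text
t: 6.0
position: [440.1, 98.5, 196.5]
orientation: [[0.233, 0.973, 0.004], [0.973, -0.233, 0.0], [0.001, 0.004, -1.0]]
wrist_force: [0.2, -0.4, 0.3]
width: 84.9
grasp_force: 0.0
t: 6.8
position: [439.7, 98.5, 196.5]
orientation: [[0.233, 0.973, 0.002], [0.973, -0.233, -0.001], [-0.0, 0.002, -1.0]]
wrist_force: [-3.5, -0.8, 13.2]
width: 61.3
grasp_force: 62.7
t: 7.3
position: [439.1, 98.2, 345.8]
orientation: [[0.233, 0.972, 0.003], [0.972, -0.233, -0.001], [-0.0, 0.003, -1.0]]
wrist_force: [-0.1, 0.1, -2.7]
width: 61.4
grasp_force: 67.0
shift [-256.7  258.4   -0.7] turn 36.5 az 76.5 pos [438.4  97.8 344.2] j [ 15.   7. -36. 118.   5.  56. -37.] t 7.35
[([189.8, 189.9, 142.6, 164.5], 0.81)]
```

View pics/w4.png

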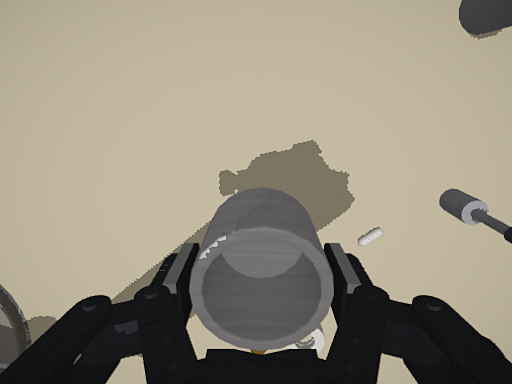

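Jacket held: its rim is centred at about (261,290), the stub shows at (258,350), and it hangs straight. Next I'll view the holder at the same yaw, standing back from it.

```bash
python3 -m handwheel '-39 26 0 0;-77 52 0 0;-116 78 0 0;-154 104 0 0;-193 130 0 0;-232 155 0 0;-270 181 0 0;-309 207 0 0'
python3 -m handwheel '-38 26 0 0;-77 52 0 0;-77 52 0 0;-77 52 0 0;-77 52 0 0;-77 52 0 0;-77 52 0 0'
python3 - <<'E'
from h import *
c=save("wrist","w5")
go((630,-212,345),76)
for d in outline_of("holder","wrist"): print(d["bbox"],d["p"])
print([(d["location"],world(c,d["location"],0).round(1),d["p"]) for d in tip_of("holder","wrist")])
E
```

```text
t: 8.2
position: [568.4, -251.8, 341.6]
orientation: [[0.232, 0.973, -0.005], [0.973, -0.232, 0.002], [0.001, -0.005, -1.0]]
wrist_force: [1.5, 1.0, -0.8]
width: 61.6
grasp_force: 67.0
t: 8.9
position: [601.4, -335.9, 344.7]
orientation: [[0.23, 0.973, -0.0], [0.973, -0.23, 0.0], [0.0, -0.0, -1.0]]
wrist_force: [-0.1, 0.2, -2.0]
width: 61.2
grasp_force: 67.1
shift [ 1.274e+02 -8.000e-01 -1.000e-01] turn 0.7 az 76.7 pos [ 601.4 -336.2  344.9] j [ 39.  30. -20.  85.  11.  66.   4.] t 8.95
[209.4, 0.0, 109.9, 94.7] 0.89
[158.9, 218.5, 51.9, 112.1] 0.8
[247.2, 339.0, 79.6, 23.8] 0.79
[([261.6, 37.8], array([ 631.3, -213.1,    0. ]), 0.59)]
```

View pics/w5.png

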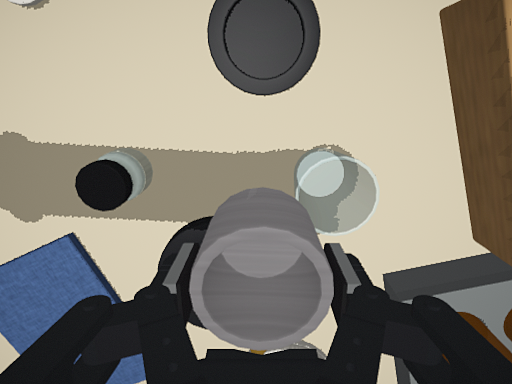

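```bash
cat >> h.py <<'E'
from scipy.optimize import minimize
def fit(c,mask,circles,x0):
    def render(p):
        im=np.zeros(mask.shape,np.uint8);a=np.linspace(0,2*np.pi,60)
        Q=np.array([proj(c,(p[0]+r*np.cos(t),p[1]+r*np.sin(t),z)) for z,r in circles for t in a])
        cv2.fillPoly(im,[cv2.convexHull((Q*16).astype(np.int32))],255,cv2.LINE_AA,4); return im/255.
    f=lambda p: np.abs(render(p)-mask).sum()
    m=minimize(f,x0,method="Nelder-Mead",options=dict(initial_simplex=[[x0[0],x0[1]],[x0[0]+6,x0[1]],[x0[0],x0[1]+6]],xatol=.1,fatol=1))
    return m.x, m.fun/mask.sum()
E
python3 -m handwheel '30 0 0 0;30 0 0 0;30 0 0 0;30 0 0 0'
python3 - <<'E'
from h import *
c=save("wrist","w6")
for d in outline_of("holder","wrist")[:1]:
    print(d["bbox"]); p,e=fit(c,d["region"].astype(float),[(0,50),(14,50)],(631,-212)); print(p,e)
    g=cv2.cvtColor(c["frame"],cv2.COLOR_RGB2GRAY); m=np.zeros_like(g); x,y,w,h=map(int,d["bbox"]); m[max(y-6,0):y+h+6,x-6:x+w+6]=1
    mm=((g<100)&(m>0)).astype(float); print(mm.sum(),fit(c,mm,[(0,50),(14,50)],(631,-212)))
go((p[0],p[1],345),76.6)
E
```

```text
t: 9.45
position: [608.0, -308.8, 344.9]
orientation: [[0.233, 0.973, -0.0], [0.973, -0.233, -0.001], [-0.001, 0.0, -1.0]]
wrist_force: [0.2, 1.1, -1.6]
width: 61.3
grasp_force: 67.1
[207.5, 6.7, 107.9, 119.6]
[ 632.46482495 -214.9259498 ] 0.05200854203067365
10023.0 (array([ 632.82326555, -214.80549908]), np.float64(0.060668306033378125))
shift [97.5  1.9 -0.3] turn -0.1 az 76.5 pos [ 607.8 -309.3  344.8] j [ 38.  30. -20.  87.  11.  66.   2.] t 9.55
```

Run:
```python
from h import *
c=read_camera("wrist");f=c["frame"][:,:,::-1].copy()
a=np.linspace(0,6.283,60)
for z,r,col in((0,50,(0,0,255)),(14,50,(0,255,0)),(14,35,(255,255,0)),(6,35,(255,0,255))):
    P=np.array([proj(c,(632.6+r*np.cos(t),-214.9+r*np.sin(t),z)) for t in a]); print(P.min(0),P.max(0))
    cv2.polylines(f,[(P*4*16).astype(int)//4],True,col,1,cv2.LINE_AA,4)
cv2.imwrite("pics/o1.png",cv2.resize(f[0:150,180:340],None,fx=4,fy=4,interpolation=0))
```

```text
[209.62476358  11.12642667] [315.66096915 125.02218241]
[207.15963405   6.99701573] [318.26728249 126.47966101]
[223.84861045  26.65972341] [301.58963741 110.16869028]
[224.84075252  28.48591319] [300.51452957 109.72445917]
```

View pics/o1.png

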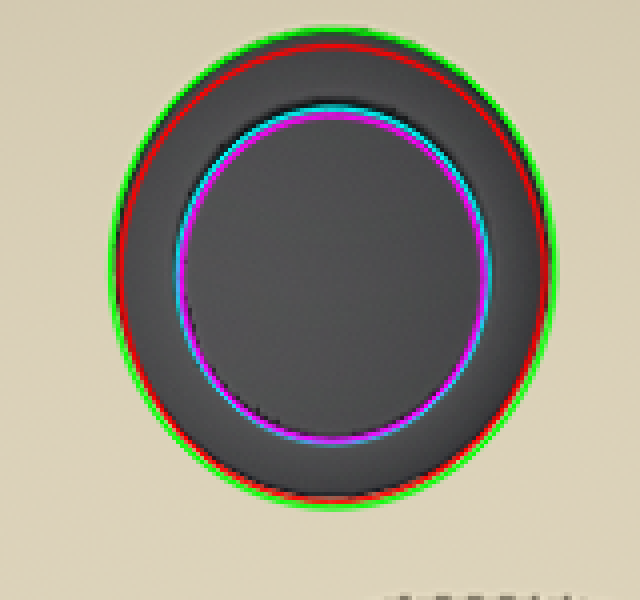

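```bash
python3 -m handwheel '40 1 0 0;80 1 0 0;98 1.5 30 0;98 1.5 70 0;98 1.5 100 0;98 1.5 115 0;98 1.5 120 0;98 1.5 120 0'
python3 -m handwheel '0 0 8 0;0 0 14 0;0 0 18 0;0 0 20 0;0 0 21.5 0;0 0 22 0;0 0 22 0;0 0 22 0'
python3 - <<'E'
from h import *
go((632,-214,202),76.6)
E
```

```text
t: 10.4
position: [632.8, -213.8, 225.0]
orientation: [[0.233, 0.972, 0.0], [0.972, -0.233, -0.0], [-0.0, 0.001, -1.0]]
wrist_force: [0.2, -0.8, -2.5]
width: 61.4
grasp_force: 67.1
t: 11.2
position: [632.6, -213.3, 202.9]
orientation: [[0.232, 0.973, 0.0], [0.973, -0.232, -0.0], [-0.0, 0.001, -1.0]]
wrist_force: [-0.3, -0.2, -2.2]
width: 61.4
grasp_force: 67.3
shift [-0.9 -0.5  0.9] turn -0.0 az 76.6 pos [ 632.6 -213.3  202.9] j [ 29.  37. -20.  95.  15.  51. -10.] t 11.2
```

```bash
python3 -m handwheel '0 0 0.5 0;0 0 1 0;0 0 1 0;0 0 1 0'
python3 -m handwheel '0 0 0 0;0 0 0 0;0 0 0 0;0 0 0 0;0 0 0 0;0 0 0 0' 85
python3 -m handwheel '0 0 -40 0;0 0 -80 0;0 0 -98 0;0 0 -98 0;0 0 -98 0;0 0 -98 0'
python3 - <<'E'
from h import *
c=save("wrist","w7")
f=c["frame"][:,:,::-1].copy()
go((632,-214,300),76.6)
P0=None
d=outline_of("jacket","wrist")[0];print(d["bbox"],d["p"])
p,e=fit(c,d["region"].astype(float),[(6,31),(61,31)],(632,-214));print(p,e,tool((*p,0)))
d=outline_of("holder","wrist")[0];print(d["bbox"])
cv2.imwrite("pics/w7.png",cv2.resize(f[120:290,160:360],None,fx=3,fy=3))
E
```

```text
t: 11.6
position: [632.6, -213.3, 202.7]
orientation: [[0.233, 0.973, 0.0], [0.973, -0.233, -0.0], [-0.0, 0.0, -1.0]]
wrist_force: [-2.4, 0.7, 4.5]
width: 61.0
grasp_force: 67.9
t: 12.2
position: [632.5, -213.2, 201.6]
orientation: [[0.232, 0.973, 0.0], [0.973, -0.232, -0.0], [-0.0, 0.0, -1.0]]
wrist_force: [0.3, 0.0, 0.6]
width: 84.9
grasp_force: 0.0
t: 12.8
position: [631.8, -213.2, 297.9]
orientation: [[0.233, 0.973, -0.003], [0.973, -0.233, 0.001], [-0.0, -0.003, -1.0]]
wrist_force: [0.5, 0.5, 0.1]
width: 85.0
grasp_force: 0.0
shift [-0.8  0.4 -2.3] turn -0.0 az 76.6 pos [ 631.8 -213.2  297.7] j [ 30.  31. -21.  91.  12.  60.  -8.] t 12.85
[223.0, 156.0, 84.5, 105.0] 0.74
[ 632.82997417 -216.36127663] 0.07239306914214916 [ -2.93504575   2.57581026 297.83735984]
[170.8, 343.5, 83.6, 23.6]
```

View pics/w7.png

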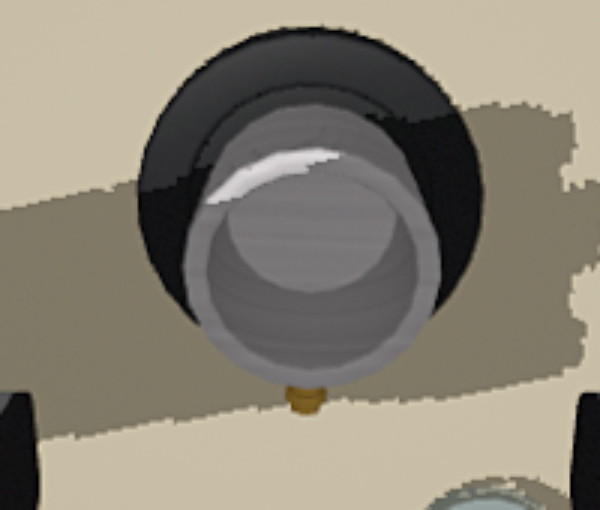

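Run:
```python
from h import *
c=read_camera("wrist");C=world(c,(263.8,209),61);print(C,tool(C))
C=world(c,(263.8,120+(172+292)/6),11);print("floor",C,tool(C))
go((665,200,300),76.6)
```

```text
[ 633.82854695 -213.92045307   61.        ] [ -0.35321655   2.26841636 237.37312775]
floor [ 632.2294271  -221.91274897   11.        ] [ -8.50480532   2.67687548 287.37131511]
shift [409.5 -64.1  -1.4] turn -0.0 az 76.6 pos [ 632.2 -213.2  298.4] j [ 30.  31. -21.  91.  12.  60.  -8.] t 13.0
```

```bash
python3 -m handwheel '45 -7 -30 0;95 -15 -30 0;145 -23 -30 0;195 -31 -30 0;245 -39 -30 0;295 -47 -30 0;345 -55 -30 0;395 -62 -20 0' 85
python3 -m handwheel '15 -2 20 0;15 -2 20 0;15 -2 20 0;15 -2 20 0'
python3 - <<'E'
from h import *
c=save("wrist","w8")
go((665,200,300),76.6)
d=outline_of("cup","wrist")[0];print(d["bbox"],d["p"])
p,e=fit(c,d["region"].astype(float),[(0,21),(70,21)],(665,200));print(p,e,tool((*p,0)))
f=cv2.imread("pics/w8.png");cv2.imwrite("pics/w8.png",cv2.resize(f[100:300,140:380],None,fx=3,fy=3))
E
```

```text
t: 13.8
position: [663.5, 178.8, 321.9]
orientation: [[0.233, 0.973, 0.002], [0.973, -0.233, 0.0], [0.001, 0.002, -1.0]]
wrist_force: [0.5, 0.4, 0.2]
width: 85.2
grasp_force: 0.0
t: 14.2
position: [665.6, 188.7, 301.4]
orientation: [[0.236, 0.972, 0.001], [0.972, -0.236, -0.002], [-0.002, 0.001, -1.0]]
wrist_force: [0.1, -0.5, -0.0]
width: 85.2
grasp_force: 0.0
shift [10.8 -3.3  1.8] turn -0.3 az 76.3 pos [665.6 188.8 301.8] j [ -2.  34. -26.  87.  16.  63. -45.] t 14.25
[231.2, 152.3, 58.4, 73.8] 0.95
[667.80509416 197.4973835 ] 0.08094274959267375 [  8.9546729   -0.33263682 301.94211991]
```

View pics/w8.png

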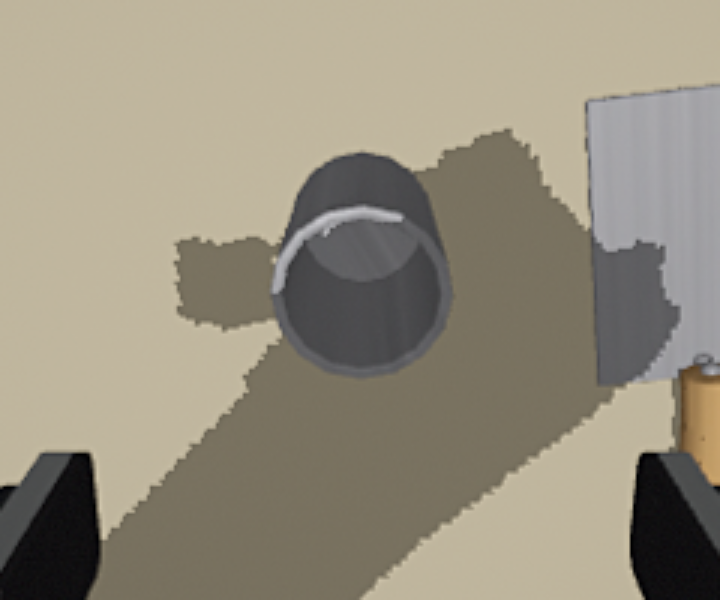

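Run:
```python
from h import *
c=read_camera("wrist");C=world(c,(260.5,197.2),70);print(C,tool(C))
go((C[0],C[1],225),76.6)
```

```text
[668.53174435 198.71780345  70.        ] [  9.77917167   0.46700169 232.0244445 ]
shift [ 9.7  0.7 77. ] turn -0.2 az 76.4 pos [665.4 189.5 302. ] j [ -2.  34. -26.  87.  16.  63. -45.] t 14.35
```

```bash
python3 -m handwheel '9.5 0.5 30 0;9.5 0.5 60 0;9.5 0.5 76 0;9.5 0.5 76 0;9.5 0.5 76 0;9.5 0.5 76 0'
python3 -m handwheel '0 0 0 0;0 0 0 0;0 0 0 0;0 0 0 0;0 0 0 0;0 0 0 0;0 0 0 0;0 0 0 0;0 0 0 0' 30
E=1 python3 - <<'E'
from h import *
c=save("side","s1")
go((633.8,-213.9,300),76.6)
p=proj(c,(668,199,35)); print(p)
x,y=map(int,p); f=cv2.imread("pics/s1.png")[max(y-70,0):y+50,max(x-80,0):x+80]; cv2.imwrite("pics/s1.png",cv2.resize(f,None,fx=4,fy=4,interpolation=2))
E
```

```text
t: 14.95
position: [668.3, 200.7, 227.2]
orientation: [[0.233, 0.972, 0.003], [0.972, -0.233, 0.001], [0.002, 0.003, -1.0]]
wrist_force: [0.0, 0.2, 0.6]
width: 85.2
grasp_force: 0.0
shift [-411.2   63.3  -73.3] turn -0.1 az 76.5 pos [668.3 200.8 227.2] j [ -4.  39. -25.  89.  18.  56. -47.] t 15.0
(np.float64(101.15813015054587), np.float64(223.09280526039316))Traceback (most recent call last):
ValueError: 1 to 8 rows of numbers within range
```

View pics/s1.png

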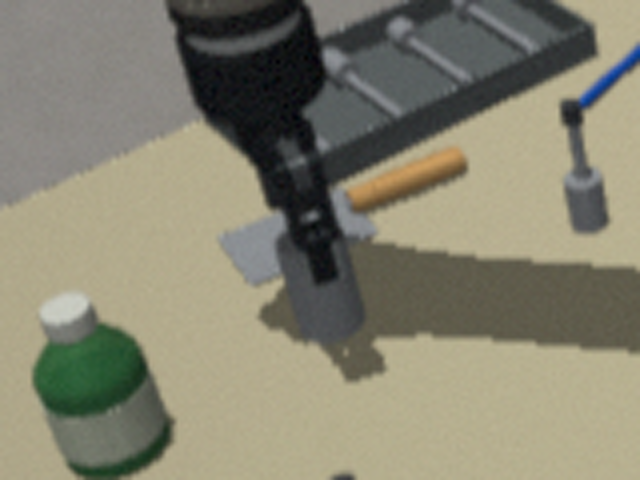

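The fingers straddle the cup's upper part (near 320,240). They overshot about 2 mm along tool x, so I'll correct that and then close.

```bash
python3 -m handwheel '-2 0 0 0;-2 0 0 0;-2 0 0 0;-2 0 0 0'; python3 -m handwheel '0 0 0 0;0 0 0 0;0 0 0 0;0 0 0 0;0 0 0 0;0 0 0 0;0 0 0 0;0 0 0 0' 30
python3 -m handwheel '0 0 0 0;0 0 -20 0;0 0 -60 0;0 0 -110 0;0 0 -140 0;0 0 -140 0;0 0 -140 0;0 0 -140 0'
python3 - <<'E'
from h import *
c=save("wrist","w9")
f=cv2.imread("pics/w9.png");cv2.imwrite("pics/w9.png",cv2.resize(f[130:384,120:400],None,fx=2.3,fy=2.3))
go((633.8,-213.9,365),76.6)
E
```

```text
t: 15.4
position: [667.0, 198.7, 225.4]
orientation: [[0.233, 0.973, 0.0], [0.973, -0.233, -0.0], [0.0, 0.0, -1.0]]
wrist_force: [0.7, -0.3, -0.3]
width: 84.8
grasp_force: 0.0
t: 16.2
position: [667.3, 198.9, 225.6]
orientation: [[0.232, 0.973, 0.001], [0.973, -0.232, 0.0], [0.001, 0.001, -1.0]]
wrist_force: [1.3, 0.2, 2.4]
width: 39.5
grasp_force: 60.7
t: 17.0
position: [666.2, 198.3, 362.4]
orientation: [[0.232, 0.973, -0.005], [0.973, -0.232, -0.002], [-0.003, -0.004, -1.0]]
wrist_force: [-0.4, -0.9, -2.9]
width: 39.8
grasp_force: 60.9
shift [-408.4   64.2   -1.7] turn -0.0 az 76.6 pos [666.2 198.2 362.3] j [ -2.  31. -27.  83.  14.  69. -44.] t 17.05
```

View pics/w9.png

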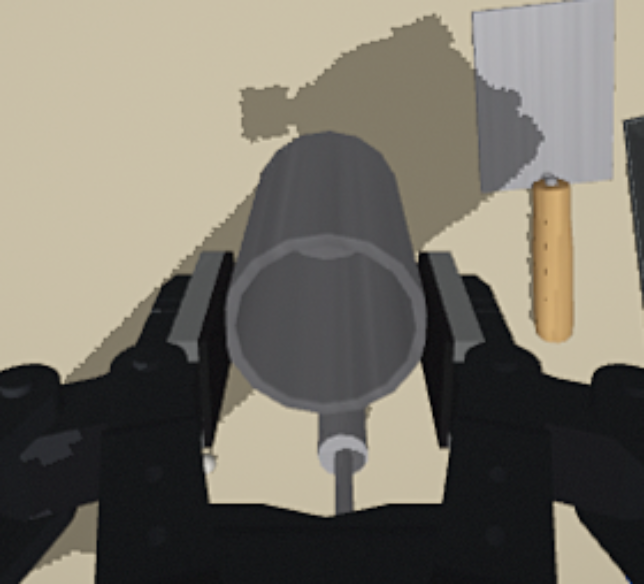

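```bash
python3 -m handwheel '-50 6.5 0 0;-100 13 0 0;-150 19.5 0 0;-200 26 0 0;-250 32.5 0 0;-300 39 0 0;-350 45 0 0;-400 52 0 0'
python3 -m handwheel '-50 6 10 0;-103 12 20 0;-103 12 20 0;-103 12 20 0;-103 12 20 0;-103 12 20 0;-103 12 20 0;-103 12 20 0'
python3 - <<'E'
from h import *
c=save("wrist","w10")
go((633.8,-213.9,345),76.6)
f=cv2.imread("pics/w10.png");cv2.imwrite("pics/w10.png",cv2.resize(f[0:250,160:360],None,fx=2.4,fy=2.4))
E
```

```text
t: 17.85
position: [623.8, -201.0, 363.3]
orientation: [[0.232, 0.973, -0.003], [0.973, -0.232, 0.001], [0.0, -0.003, -1.0]]
wrist_force: [1.0, -0.4, -1.5]
width: 40.3
grasp_force: 61.0
t: 18.65
position: [613.1, -300.6, 345.6]
orientation: [[0.23, 0.973, 0.001], [0.973, -0.23, 0.0], [0.0, 0.001, -1.0]]
wrist_force: [0.3, 0.1, -1.8]
width: 40.1
grasp_force: 61.0
shift [89.5  0.2  0.6] turn 0.0 az 76.6 pos [ 613.  -301.   345.6] j [ 36.  30. -20.  86.  11.  66.   1.] t 18.7
```

View pics/w10.png

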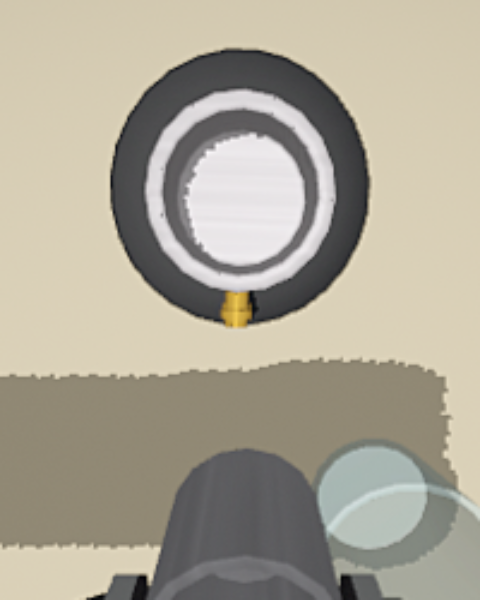

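Run:
```python
from h import *
c=read_camera("wrist");C=world(c,(260.2,79),61);print(C,tool(C),tool(world(c,(260,77.9),14)))
print(tool(c["cam_to_world"][:3,3]),(sense()["orientation"].T@c["cam_to_world"][:3,:3]).round(3).tolist())
z=345.6-225.6
s=sense();
for tx,ty in((0,0),(0,-1)):
  print(proj(c,s["position"]+s["orientation"]@np.array([tx,ty,345.6-190])), proj(c,s["position"]+s["orientation"]@np.array([tx,ty,345.6-120])))
```

```text
[ 633.35753865 -215.00048474   61.        ] [ 8.87493207e+01 -1.47619533e-01  2.84531818e+02] [ 91.61262516  -0.46686287 331.53116172]
[78.38137657  0.59046718 31.16149667] [[0.001, 0.952, 0.307], [1.0, -0.001, -0.001], [-0.0, 0.307, -0.952]]
(np.float64(259.6559381698815), np.float64(272.05914909625125)) (np.float64(260.1298797970902), np.float64(215.07974281842613))
(np.float64(257.4842020950263), np.float64(272.0570252924132)) (np.float64(258.6499036152126), np.float64(215.07811236163226))
```

```bash
python3 -m handwheel '45 -0.7 0 0;80 -1.4 0 0;89.2 -1.4 20 0;89.2 -1.4 40 0;89.2 -1.4 50 0;89.2 -1.4 50 0;89.2 -1.4 50 0;89.2 -1.4 50 0'
python3 - <<'E'
from h import *
go((632.3,-213.8,237),76.6)
c=save("wrist","w11");f=cv2.imread("pics/w11.png");cv2.imwrite("pics/w11.png",cv2.resize(f[100:384,130:390],None,fx=2.1,fy=2.1))
c=save("side","s2");x,y=map(int,proj(c,(632,-213,60)));f=cv2.imread("pics/s2.png");cv2.imwrite("pics/s2.png",cv2.resize(f[y-50:y+50,x-60:x+60],None,fx=5,fy=5,interpolation=2))
E
```

```text
t: 19.55
position: [632.4, -215.5, 296.5]
orientation: [[0.233, 0.972, 0.002], [0.972, -0.233, -0.001], [-0.0, 0.002, -1.0]]
wrist_force: [0.8, 0.9, -0.4]
width: 40.3
grasp_force: 61.0
shift [ 1.7 -0.7 59.5] turn -0.1 az 76.5 pos [ 632.4 -215.5  296.5] j [ 30.  31. -21.  91.  12.  60.  -8.] t 19.55
```

View pics/s2.png

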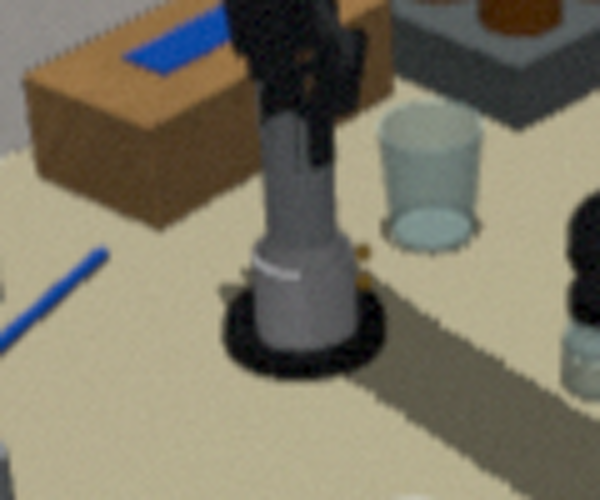

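The cup hangs over the jacket, roughly on its axis (300,230). I'll correct by 1.5 mm and lower it.

```bash
python3 -m handwheel '1.5 -0.5 0 0;1.5 -0.5 0 0;1.5 -0.5 5 0;1.5 -0.5 11 0;1.5 -0.5 17 0;1.5 -0.5 23 0;1.5 -0.5 29 0;1.5 -0.5 29 0'
python3 -m handwheel '0 0 7 0;0 0 14 0;0 0 20 0;0 0 25 0;0 0 28 0;0 0 29 0;0 0 29 0;0 0 29 0'
python3 - <<'E'
from h import *
go((632.3,-213.8,236.6),76.6);print(sense()["wrist_force"])
E
```

```text
t: 20.45
position: [631.4, -213.3, 264.8]
orientation: [[0.232, 0.973, -0.002], [0.973, -0.232, 0.001], [0.0, -0.002, -1.0]]
wrist_force: [-0.2, 0.2, -1.3]
width: 39.9
grasp_force: 61.0
t: 21.25
position: [632.0, -213.4, 237.5]
orientation: [[0.232, 0.973, 0.001], [0.973, -0.232, -0.0], [-0.0, 0.001, -1.0]]
wrist_force: [-0.0, -0.8, -1.5]
width: 40.2
grasp_force: 61.0
shift [-0.3  0.4  0.9] turn -0.0 az 76.6 pos [ 632.  -213.4  237.5] j [ 29.  35. -20.  94.  14.  54.  -9.] t 21.25
[-0.00251989 -0.84173311 -1.49354254]
```

```bash
python3 -m handwheel '0 0 0.7 0;0 0 1.4 0;0 0 1.4 0;0 0 1.4 0'
python3 -m handwheel '0 0 0 0;0 0 0 0;0 0 0 0;0 0 0 0;0 0 0 0;0 0 0 0' 85
python3 -m handwheel '0 0 -20 0;0 0 -50 0;0 0 -80 0;0 0 -95 0;0 0 -95 0;0 0 -95 0;0 0 -95 0;0 0 -95 0'
python3 - <<'E'
from h import *
go((632.3,-213.8,300),76.6)
c=save("wrist","w12");f=cv2.imread("pics/w12.png");cv2.imwrite("pics/w12.png",cv2.resize(f[120:300,160:360],None,fx=3,fy=3))
print("t",tool(world(c,(261,203),81)))
E
```

```text
t: 21.65
position: [632.1, -213.4, 236.6]
orientation: [[0.233, 0.973, 0.001], [0.973, -0.233, -0.0], [-0.0, 0.001, -1.0]]
wrist_force: [-0.5, -0.9, 3.7]
width: 40.1
grasp_force: 61.4
t: 22.25
position: [631.9, -213.3, 235.8]
orientation: [[0.232, 0.973, -0.0], [0.973, -0.232, -0.0], [-0.0, -0.0, -1.0]]
wrist_force: [-0.6, 0.3, 0.3]
width: 85.3
grasp_force: 0.0
t: 23.05
position: [631.3, -213.3, 328.9]
orientation: [[0.232, 0.973, -0.003], [0.973, -0.232, 0.001], [0.0, -0.003, -1.0]]
wrist_force: [-0.0, -0.1, 0.4]
width: 85.3
grasp_force: 0.0
shift [-0.3  1.2 28.9] turn -0.0 az 76.6 pos [ 631.3 -213.3  328.9] j [ 30.  29. -21.  90.  11.  63.  -7.] t 23.05
t [  0.29900113   0.28758925 248.26892554]
```

View pics/w12.png

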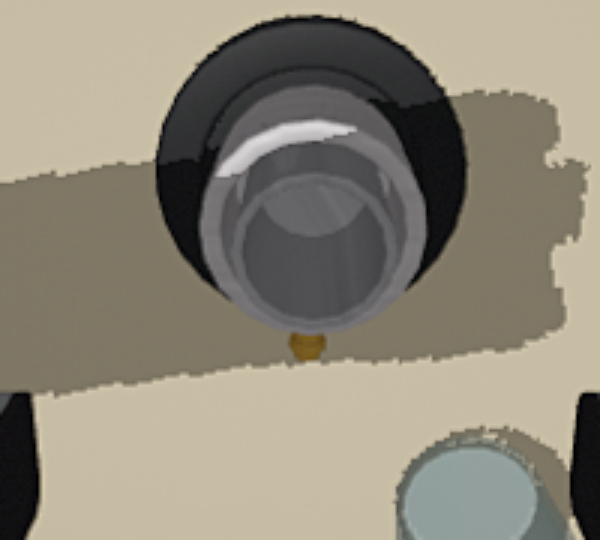

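The cup is seated and concentric in the jacket (rim centre about 265,203). The 14 picture views are used up, so from here I work from fitted numbers. Next I'll calibrate the camera bias on the cup and go to the bob.

Run:
```python
from h import *
c=read_camera("wrist");C=world(c,(265,203.2),81);s=sense();print(C,tool(C),tool((632,-213.35,81)),s["position"])
go((625,24,345),76.6)
```

```text
[ 634.29184343 -213.89815554   81.        ] [2.75082356e-02 3.26392423e+00 2.48558474e+02] [2.79909844e-02 9.07444129e-01 2.48563174e+02] [ 631.5879538  -213.30270674  329.56448548]
shift [229.3 -61.6 -15.3] turn -0.0 az 76.6 pos [ 631.6 -213.3  329.6] j [ 30.  29. -21.  90.  11.  63.  -7.] t 23.15
```

```bash
python3 -m handwheel '45 -12 -15 0;90 -24 -15 0;135 -36 -15 0;180 -47 -15 0;220 -56 -15 0;220 -56 -15 0;220 -56 -15 0;220 -56 -15 0' 40
python3 -m handwheel '0 0 0 0;0 0 0 0;0 0 0 0;0 0 0 0'
cat >> h.py <<'E'
def render(c,p,parts):
    im=np.zeros((384,512),np.uint8);a=np.linspace(0,2*np.pi,40)
    for circles in parts:
        Q=np.array([proj(c,(p[0]+r*np.cos(t),p[1]+r*np.sin(t),z)) for z,r in circles for t in a])
        cv2.fillPoly(im,[cv2.convexHull((Q*16).astype(np.int32))],255,cv2.LINE_AA,4)
    return im/255.
def fitp(c,mask,parts,x0):
    f=lambda p: np.abs(render(c,p,parts)-mask).sum()
    m=minimize(f,x0,method="Nelder-Mead",options=dict(initial_simplex=[[x0[0],x0[1]],[x0[0]+6,x0[1]],[x0[0],x0[1]+6]],xatol=.1,fatol=1))
    return m.x, m.fun/mask.sum()
BOB=[[(0,13),(40,13)],[(40,4.5),(86,4.5)],[(86,7),(100,7)]]
E
python3 - <<'E'
from h import *
c=save("wrist","b1");go((630,24,345),76.6)
for d in outline_of("thick_bob","wrist")[:2]:
    print(d["bbox"],d["p"]); p,e=fitp(c,d["region"].astype(float),BOB,(631,24)); print(p,e,tool((*p,0)))
    m=d["region"]; g=cv2.cvtColor(c["frame"],cv2.COLOR_RGB2GRAY)
    dk=np.argwhere(m&(g<50)); print("dark",dk.min(0),dk.max(0),dk.mean(0),len(dk))
p=tip_of("thick_bob","wrist");print([(d["location"],world(c,d["location"],0).round(1)) for d in p])
E
```

```text
t: 23.95
position: [628.6, 12.0, 345.4]
orientation: [[0.234, 0.972, -0.001], [0.972, -0.234, -0.001], [-0.002, -0.0, -1.0]]
wrist_force: [0.4, -0.5, 0.5]
width: 40.2
grasp_force: 0.0
t: 24.35
position: [628.6, 13.1, 345.8]
orientation: [[0.233, 0.972, -0.0], [0.972, -0.233, -0.0], [-0.0, 0.0, -1.0]]
wrist_force: [0.2, -0.5, 0.4]
width: 40.1
grasp_force: 0.0
shift [10.7 -1.1  0.8] turn -0.1 az 76.5 pos [628.6  13.3 345.8] j [ 14.  25. -25.  94.  12.  63. -28.] t 24.4
[250.6, 152.4, 26.2, 53.0] 0.61
[632.11197662  20.2792511 ] 0.09400091199270406 [  7.48636478   1.84642025 345.8359961 ]
dark [180 254] [202 270] [191.23765432 262.0462963 ] 324
[([264.2, 163.7], array([634.3,  20.4,   0. ]))]
```

```bash
python3 - <<'E'
from h import *
c=read_camera("wrist")
print(tool(world(c,(262,191.2),94)),tool(world(c,(262,182),100)))
E
python3 -m handwheel '7.5 0 20 0;7.5 0 45 0;7.5 0 60 0;7.5 0 60 0;7.5 0 60 0;7.5 0 60 0;7.5 0 60 0'
python3 - <<'E'
from h import *
c=save("wrist","b2");go((632,20,290),76.6)
g=cv2.cvtColor(c["frame"],cv2.COLOR_RGB2GRAY)
for r in range(190,320,8): 
    dk=np.flatnonzero(g[r,120:400]<60)+120
    runs=np.split(dk,np.flatnonzero(np.diff(dk)>1)+1); print(r,[(int(a[0]),int(a[-1])) for a in runs if len(a)>2])
for z in(100,86): print(z,proj(c,sense()["position"]+sense()["orientation"]@np.array([0,0,sense()["position"][2]-z])))
E
```

```text
[  8.17260463   1.31881118 251.82963433] [ 17.02203145   1.29085736 245.82903628]
t: 25.25
position: [630.8, 21.0, 287.1]
orientation: [[0.233, 0.973, 0.002], [0.973, -0.233, -0.0], [0.0, 0.002, -1.0]]
wrist_force: [0.2, -0.2, 0.3]
width: 40.0
grasp_force: 0.0
shift [-0.6  1.5 -3.1] turn -0.1 az 76.5 pos [630.7  20.9 286.9] j [ 12.  29. -24.  97.  14.  57. -30.] t 25.3
190 []
198 []
206 []
214 []
222 [(254, 268)]
230 [(250, 272)]
238 [(250, 272)]
246 [(215, 221), (251, 271), (302, 307)]
254 [(190, 201), (213, 221), (301, 310), (322, 332)]
262 [(187, 198), (211, 222), (301, 312), (325, 335)]
270 [(183, 195), (208, 222), (301, 315), (328, 339)]
278 [(180, 192), (206, 221), (302, 317), (331, 342)]
286 [(169, 201), (206, 220), (303, 316), (322, 353)]
294 [(120, 145), (160, 218), (305, 361), (377, 399)]
302 [(120, 216), (307, 399)]
310 [(120, 214), (308, 399)]
318 [(120, 212), (310, 314), (316, 399)]
100 (np.float64(259.69734409928293), np.float64(240.4931127975537))
86 (np.float64(259.79407233593395), np.float64(229.92601758007174))
```

```bash
python3 -m handwheel '0 0 15 0;0 0 30 0;0 0 42 0;0 0 42 0;0 0 42 0;0 0 42 0'
python3 -m handwheel '0 0 0 0;0 0 0 0;0 0 0 0;0 0 0 0;0 0 0 0' 22
python3 -m handwheel '0 0 0 0;0 0 0 0;0 0 0 0;0 0 0 0;0 0 0 0' 8
python3 -m handwheel '0 0 0 0;0 0 -20 0;0 0 -60 0;0 0 -100 0;0 0 -120 0;0 0 -120 0;0 0 -120 0;0 0 -120 0'
python3 - <<'E'
from h import *
c=save("wrist","b3");go((632,-213.35,365),76.6)
for d in outline_of("thick_bob","wrist")[:2]: print(d["bbox"],d["p"])
print(sense()["wrist_force"],sense()["width"])
E
```

```text
t: 25.9
position: [630.6, 21.1, 244.2]
orientation: [[0.232, 0.973, 0.001], [0.973, -0.232, 0.0], [0.0, 0.001, -1.0]]
wrist_force: [-0.0, 0.6, 0.5]
width: 40.0
grasp_force: 0.0
t: 26.4
position: [630.3, 20.9, 243.9]
orientation: [[0.233, 0.973, 0.0], [0.973, -0.233, -0.0], [-0.0, 0.0, -1.0]]
wrist_force: [-0.6, -0.7, -0.0]
width: 22.2
grasp_force: 0.0
t: 26.9
position: [630.4, 20.9, 244.0]
orientation: [[0.233, 0.973, 0.0], [0.973, -0.233, -0.0], [0.0, 0.001, -1.0]]
wrist_force: [0.2, -0.4, 1.4]
width: 12.0
grasp_force: 58.3
t: 27.7
position: [629.5, 20.7, 361.4]
orientation: [[0.232, 0.973, -0.004], [0.973, -0.232, -0.0], [-0.001, -0.004, -1.0]]
wrist_force: [-0.6, -0.3, -1.9]
width: 11.5
grasp_force: 58.6
shift [-227.1   56.8   -3.5] turn -0.0 az 76.6 pos [629.5  20.7 361.4] j [ 13.  24. -25.  93.  11.  65. -28.] t 27.75
[241.3, 189.7, 39.2, 114.0] 0.85
[ 0.32400188 -0.31315208 -1.22741578] 11.289769654058812
```

```bash
python3 -m handwheel '-45 11 5 0;-90 23 10 0;-135 34 10 0;-180 45 10 0;-215 54 10 0;-227 57 10 0;-227 57 10 0;-227 57 10 0'
python3 -m handwheel '0 0 0 0;0 0 0 0;0 0 0 0;0 0 0 0;0 0 0 0'
python3 - <<'E'
from h import *
c=save("wrist","b4");go((632,-213.35,345),76.6)
s=sense();dz=s["position"][2]-244
d=outline_of("thick_bob","wrist")[0];print(d["bbox"],d["p"])
up=[[(z+dz,r) for z,r in q] for q in BOB]
p,e=fitp(c,d["region"].astype(float),up,s["position"][:2]);print(p,e,tool((*p,0)))
up=up[:1];g=d["region"].copy();yy=proj(c,(s["position"][0],s["position"][1],dz+40))[1];g[int(yy)-2:]=0
b=[[(dz,13),(dz+20,13)]]
print("body rows",yy,[ (r,np.flatnonzero(g[r])[[0,-1]].tolist()) for r in range(int(d["bbox"][1])+2,int(yy)-2,8)])
print([ (z,np.round(proj(c,s["position"]+s["orientation"]@np.array([0,0,244-z])),1)) for z in(0,40)])
for d in outline_of("cup","wrist")[:2]: print("cup",d["bbox"],d["p"])
E
```

```text
t: 28.6
position: [633.1, -211.0, 353.1]
orientation: [[0.231, 0.973, -0.001], [0.973, -0.231, 0.002], [0.002, -0.001, -1.0]]
wrist_force: [0.6, 0.6, -0.9]
width: 11.7
grasp_force: 58.6
t: 29.1
position: [633.0, -212.8, 353.9]
orientation: [[0.232, 0.973, 0.0], [0.973, -0.232, -0.0], [-0.0, 0.0, -1.0]]
wrist_force: [0.3, 0.1, -0.6]
width: 11.6
grasp_force: 58.6
shift [-0.6 -0.9  8.9] turn -0.0 az 76.6 pos [ 633.  -212.9  353.9] j [ 30.  28. -21.  88.  11.  66.  -7.] t 29.15
[243.6, 189.4, 38.5, 113.4] 0.74
[ 633.87476951 -212.84915979] 0.13929963993209082 [  0.51410526   0.79048204 353.90364705]
body rows 228.0049219251995 [(191, [255, 269]), (199, [247, 277]), (207, [245, 280]), (215, [244, 281]), (223, [242, 282])]
[(0, array([260.3, 205.4])), (40, array([260.1, 228.1]))]
cup [237.6, 159.7, 51.3, 51.4] 0.56
```

```bash
python3 -m handwheel '-0.6 -1 5 0;-0.6 -1 10 0;-0.6 -1 18 0;-0.6 -1 26 0;-0.6 -1 34 0;-0.6 -1 42 0;-0.6 -1 50 0;-0.6 -1 58 0'
python3 -m handwheel '0 0 8 0;0 0 16 0;0 0 24 0;0 0 30 0;0 0 34 0;0 0 35 0;0 0 35 0;0 0 35 0'
python3 - <<'E'
from h import *
go((632,-213.35,259),76.6);print(sense()["wrist_force"])
E
```

```text
t: 30.05
position: [631.8, -213.4, 295.0]
orientation: [[0.232, 0.973, -0.0], [0.973, -0.232, -0.0], [-0.0, -0.0, -1.0]]
wrist_force: [0.5, 0.2, -0.3]
width: 11.8
grasp_force: 58.6
t: 30.85
position: [632.0, -213.5, 261.3]
orientation: [[0.233, 0.973, 0.001], [0.973, -0.233, -0.0], [-0.0, 0.001, -1.0]]
wrist_force: [-0.2, -0.1, -0.6]
width: 11.5
grasp_force: 58.6
shift [ 0.1 -0.1  2.3] turn -0.0 az 76.6 pos [ 632.  -213.5  261.3] j [ 29.  33. -20.  93.  13.  56.  -9.] t 30.85
[-0.20455552 -0.09865705 -0.59087096]
```

```bash
python3 -m handwheel '0 0 1 0;0 0 1.8 0;0 0 2.3 0;0 0 2.3 0;0 0 2.3 0'
python3 -m handwheel '0 0 0.6 0;0 0 0.6 0;0 0 0.6 0'
```

```text
t: 31.35
position: [632.0, -213.5, 259.0]
orientation: [[0.233, 0.973, 0.001], [0.973, -0.233, -0.0], [-0.0, 0.001, -1.0]]
wrist_force: [-0.9, 0.8, 2.4]
width: 11.8
grasp_force: 58.7
t: 31.65
position: [632.2, -213.5, 258.9]
orientation: [[0.233, 0.973, 0.001], [0.973, -0.233, -0.001], [-0.0, 0.002, -1.0]]
wrist_force: [-0.7, 0.6, 5.0]
width: 11.9
grasp_force: 59.0
```

```bash
python3 -m handwheel '0 0 0 0;0 0 0 0;0 0 0 0;0 0 0 0;0 0 0 0' 40
python3 -m handwheel '0 0 -20 0;0 0 -50 0;0 0 -80 0;0 0 -86 0;0 0 -86 0;0 0 -86 0;0 0 -86 0;0 0 -86 0'
python3 - <<'E'
from h import *
c=save("wrist","b5");go((450,-120,345),76.6)
s=sense();g=cv2.cvtColor(c["frame"],cv2.COLOR_RGB2GRAY)
print(tip_of("thick_bob","wrist"))
for r in range(190,260,6):
    dk=np.flatnonzero(g[r,225:300]<45)+225
    runs=np.split(dk,np.flatnonzero(np.diff(dk)>1)+1); print(r,[(int(a[0]),int(a[-1])) for a in runs if len(a)>3])
for z in(115,101): print(proj(c,(632.1,-213.5,z)))
d=outline_of("lid","wrist");print([(x["bbox"],x["p"]) for x in d])
E
```

```text
t: 32.15
position: [631.8, -213.5, 257.7]
orientation: [[0.232, 0.973, -0.0], [0.973, -0.232, 0.0], [-0.0, -0.0, -1.0]]
wrist_force: [-0.0, -0.4, 0.4]
width: 40.0
grasp_force: 0.0
t: 32.95
position: [631.4, -213.4, 342.4]
orientation: [[0.232, 0.973, -0.002], [0.973, -0.232, 0.001], [0.0, -0.003, -1.0]]
wrist_force: [-0.1, -0.4, -0.1]
width: 40.3
grasp_force: 0.0
shift [  48.6 -198.3   -1.9] turn -0.0 az 76.6 pos [ 631.5 -213.4  342.6] j [ 30.  28. -21.  89.  11.  65.  -7.] t 33.0
[{'location': [262.1, 174.4], 'p': 0.77}]
190 []
196 []
202 [(225, 229), (257, 271)]
208 []
214 []
220 []
226 []
232 []
238 []
244 []
250 []
256 []
(np.float64(262.0184007776505), np.float64(213.57650028960398))
(np.float64(262.0157126849097), np.float64(206.4156188863642))
[([20.4, 98.4, 53.0, 54.9], 0.75)]
```

Run:
```python
from h import *
c=read_camera("wrist")
d=outline_of("lid","wrist")[0];p,e=fitp(c,d["region"].astype(float),[[(5,25),(13,25)]],(448,-120));print(p,e)
go((p[0]-2,p[1]-10,300),76.6)
x=tip_of("thick_bob","wrist")[0]["location"];print(world(c,x,15))
```

```text
Traceback (most recent call last):
IndexError: list index out of range
```

```bash
python3 -m handwheel '9 -49 0 0;18 -98 10 0;27 -147 25 0;36 -195 40 0;38 -199 43 0;38 -199 43 0;38 -199 43 0;38 -199 43 0' 85
python3 -m handwheel '0 0 0 0;0 0 0 0;0 0 0 0;0 0 0 0;0 0 0 0'
cat > lid.py <<'E'
from h import *
c=save("wrist","l1")
d=outline_of("lid","wrist")
hsv=cv2.cvtColor(c["frame"],cv2.COLOR_RGB2HSV); go((446,-130,300),76.6)
g=((hsv[...,1]<40)&(hsv[...,2]>130)).astype(np.uint8); n,l,st,ce=cv2.connectedComponentsWithStats(g)
print([(st[i].tolist(),ce[i].round(1).tolist()) for i in range(1,n) if st[i][4]>300])
for x in d[:2]:
    m=x["region"].astype(np.uint8); k,_=cv2.findContours(m,0,1); f=np.zeros_like(m); cv2.drawContours(f,k,-1,1,-1)
    p,e=fitp(c,f.astype(float),[[(5,25),(13,25)]],(450,-120));print(x["bbox"],x["p"],p,e,tool((*p,0)))
E
python3 lid.py
```

```text
t: 34.0
position: [449.0, -130.8, 301.9]
orientation: [[0.233, 0.972, 0.003], [0.972, -0.233, -0.0], [0.0, 0.003, -1.0]]
wrist_force: [-0.0, 0.6, 0.0]
width: 85.0
grasp_force: 0.0
t: 34.5
position: [447.2, -130.2, 300.9]
orientation: [[0.232, 0.973, -0.0], [0.973, -0.232, -0.0], [-0.0, -0.0, -1.0]]
wrist_force: [-0.7, -0.1, -0.1]
width: 85.0
grasp_force: 0.0
shift [-0.1 -1.1  0.9] turn -0.0 az 76.6 pos [ 447.1 -130.2  300.9] j [ 33.  12. -24. 119.   6.  51.  -8.] t 34.6
[([224, 146, 57, 56, 1750], [251.9, 173.1]), ([483, 224, 29, 67, 556], [495.2, 259.3])]
[223.9, 142.6, 54.9, 58.5] 0.84 [ 443.39257622 -118.20229053] 0.08900725644588543 [ 10.82231631  -6.42522955 300.90073813]
```

```bash
python3 -m handwheel '10.8 -7.5 30 0;10.8 -7.5 60 0;10.8 -7.5 80 0;10.8 -7.5 80 0;10.8 -7.5 80 0;10.8 -7.5 80 0;10.8 -7.5 80 0;10.8 -7.5 80 0'
python3 lid.py
python3 - <<'E'
from h import *
c=read_camera("wrist");g=cv2.cvtColor(c["frame"],cv2.COLOR_RGB2GRAY)
for r in (264,276): 
    dk=np.flatnonzero(g[r,100:420]<60)+100
    runs=np.split(dk,np.flatnonzero(np.diff(dk)>1)+1); print(r,[(int(a[0]),int(a[-1])) for a in runs if len(a)>2])
E
```

```text
t: 35.4
position: [442.8, -118.1, 221.8]
orientation: [[0.233, 0.973, 0.002], [0.973, -0.233, -0.001], [-0.0, 0.002, -1.0]]
wrist_force: [-0.2, 0.2, -0.5]
width: 85.0
grasp_force: 0.0
shift [-10.8   6.2 -78.5] turn -0.1 az 76.5 pos [ 442.5 -118.1  221.5] j [ 30.  18. -23. 123.  11.  40. -14.] t 35.5
[([222, 186, 77, 72, 3118], [259.7, 221.6])]
[220.3, 183.2, 78.4, 73.2] 0.92 [ 443.33649445 -118.58204269] 0.09420828950856398 [ -0.24847902   0.64178603 221.46253783]
264 [(137, 143), (156, 171), (351, 367), (379, 385)]
276 [(126, 135), (149, 172), (350, 374), (387, 396)]
```

```bash
python3 -m handwheel '0 0 20 0;0 0 40 0;0 0 49 0;0 0 49 0;0 0 49 0;0 0 49 0;0 0 49 0'
python3 -m handwheel '0 0 0 0;0 0 0 0;0 0 0 0;0 0 0 0;0 0 0 0;0 0 0 0;0 0 0 0' 40
```

```text
t: 36.25
position: [442.8, -118.1, 172.7]
orientation: [[0.233, 0.973, 0.002], [0.973, -0.233, -0.001], [-0.0, 0.002, -1.0]]
wrist_force: [0.7, -0.3, 0.5]
width: 84.9
grasp_force: 0.0
t: 36.95
position: [442.5, -118.0, 172.9]
orientation: [[0.232, 0.973, -0.0], [0.973, -0.232, -0.001], [-0.001, 0.0, -1.0]]
wrist_force: [-2.7, 1.0, 9.8]
width: 47.4
grasp_force: 59.9
```

```bash
python3 -m handwheel '0 0 0 0;0 0 -20 0;0 0 -60 0;0 0 -110 0;0 0 -150 0;0 0 -172 0;0 0 -172 0;0 0 -172 0'
python3 -m handwheel '0 0 0 0;0 0 0 0'
python3 - <<'E'
from h import *
c=save("wrist","l2");go((632.1,-213.45,345),76.6)
s=sense();dz=s["position"][2]-172.8
for x in outline_of("lid","wrist")[:1]:
    m=x["region"].astype(np.uint8); k,_=cv2.findContours(m,0,1); f=np.zeros_like(m); cv2.drawContours(f,k,-1,1,-1)
    p,e=fitp(c,f.astype(float),[[(5+dz,25),(13+dz,25)]],s["position"][:2]);print(x["bbox"],x["p"],p,e,tool((*p,0)))
    r=render(c,p,[[(5+dz,25),(13+dz,25)]])>.5; q=np.argwhere(r); print("pred",q.min(0),q.max(0))
E
```

```text
t: 37.75
position: [442.0, -118.0, 343.7]
orientation: [[0.233, 0.973, -0.0], [0.973, -0.233, -0.0], [-0.0, 0.0, -1.0]]
wrist_force: [0.1, -0.5, -0.5]
width: 47.6
grasp_force: 61.8
t: 37.95
position: [441.7, -117.9, 342.3]
orientation: [[0.232, 0.973, -0.003], [0.973, -0.232, 0.001], [0.0, -0.003, -1.0]]
wrist_force: [-0.4, -0.4, -0.5]
width: 47.2
grasp_force: 61.8
shift [-48.7 207.2  -3.1] turn -0.0 az 76.6 pos [ 441.9 -117.9  342.5] j [ 33.   8. -26. 117.   4.  56.  -8.] t 38.0
[212.7, 213.3, 95.5, 93.3] 0.73 [ 441.88870445 -118.97738473] 0.12814014494686765 [ -1.15669413   0.95929778 342.77548517]
pred [213 209] [313 315]
```

Run:
```python
from h import *
c=read_camera("wrist");s=sense();f=cv2.imread("pics/l2.png").astype(int)
print("col261",[(r,f[r,255:268].mean((0)).round().astype(int).tolist()) for r in range(200,330,4)])
print("row262",[(k,f[262,k].tolist()) for k in range(195,330,4)])
dz=s["position"][2]-172.8
for R,z in((25,13),(25,5),(12,13),(12,0)):
  for t in((1,0),(-1,0),(0,1),(0,-1)):
    P=s["position"]+s["orientation"]@np.array([R*t[0],R*t[1],172.8-z]); print(R,z,t,np.round(proj(c,P),1))
```

```text
col261 [(200, [102, 120, 128]), (204, [101, 120, 128]), (208, [102, 121, 128]), (212, [102, 117, 123]), (216, [112, 118, 119]), (220, [138, 144, 146]), (224, [135, 141, 142]), (228, [135, 140, 142]), (232, [135, 140, 142]), (236, [133, 140, 141]), (240, [131, 136, 138]), (244, [167, 191, 201]), (248, [166, 190, 200]), (252, [165, 190, 199]), (256, [165, 190, 199]), (260, [165, 190, 199]), (264, [165, 190, 199]), (268, [165, 190, 199]), (272, [149, 170, 179]), (276, [109, 113, 115]), (280, [101, 105, 107]), (284, [110, 114, 117]), (288, [137, 143, 145]), (292, [133, 138, 141]), (296, [133, 138, 141]), (300, [132, 138, 140]), (304, [132, 137, 140]), (308, [154, 175, 183]), (312, [163, 188, 197]), (316, [163, 188, 197]), (320, [163, 187, 197]), (324, [163, 187, 197]), (328, [162, 187, 196])]
row262 [(195, [82, 81, 81]), (199, [84, 84, 83]), (203, [15, 14, 16]), (207, [19, 17, 17]), (211, [56, 58, 60]), (215, [135, 140, 142]), (219, [133, 139, 141]), (223, [134, 139, 142]), (227, [134, 138, 141]), (231, [133, 139, 142]), (235, [128, 134, 136]), (239, [102, 106, 106]), (243, [167, 192, 20
[... 225 characters left out ...]
, [95, 98, 99]), (287, [113, 119, 120]), (291, [133, 140, 141]), (295, [133, 139, 142]), (299, [132, 139, 141]), (303, [133, 140, 141]), (307, [132, 139, 141]), (311, [101, 105, 106]), (315, [18, 16, 17]), (319, [16, 15, 17]), (323, [83, 84, 82]), (327, [83, 83, 82])]
25 13 (1, 0) [260.2 217.7]
25 13 (-1, 0) [260.2 311. ]
25 13 (0, 1) [313.2 266.9]
25 13 (0, -1) [207.3 266.8]
25 5 (1, 0) [260.3 211.2]
25 5 (-1, 0) [260.3 300.7]
25 5 (0, 1) [310.6 258.3]
25 5 (0, -1) [210.  258.2]
12 13 (1, 0) [260.2 243.9]
12 13 (-1, 0) [260.2 288.6]
12 13 (0, 1) [285.6 266.8]
12 13 (0, -1) [234.8 266.8]
12 0 (1, 0) [260.3 231.9]
12 0 (-1, 0) [260.3 273.7]
12 0 (0, 1) [283.7 253.3]
12 0 (0, -1) [236.9 253.2]
```

```bash
python3 -m handwheel '-11 48 0 0;-22 96 0 0;-33 144 0 0;-44 190 0 0;-48.5 207.5 0 0;-48.5 207.5 0 0;-48.5 207.5 0 0;-48.5 207.5 0 0'
python3 -m handwheel '0 0 0 0;0 0 0 0;0 0 0 0;0 0 0 0;0 0 0 0'
python3 - <<'E'
from h import *
go((632.6,-213.2,300),76.6)
c=save("wrist","l3");s=sense();f=cv2.cvtColor(c["frame"],cv2.COLOR_RGB2GRAY)
print([(k,int(f[258,k])) for k in range(232,292,2)])
print(proj(c,(632.1,-213.5,115)),proj(c,(632.1,-213.5,81)))
E
```

```text
t: 38.9
position: [632.0, -212.5, 343.6]
orientation: [[0.232, 0.973, -0.002], [0.973, -0.232, 0.0], [0.0, -0.002, -1.0]]
wrist_force: [-0.2, -0.2, -0.8]
width: 47.1
grasp_force: 61.9
t: 39.4
position: [632.8, -213.3, 344.0]
orientation: [[0.232, 0.973, 0.0], [0.973, -0.232, -0.0], [-0.0, 0.0, -1.0]]
wrist_force: [0.4, 0.4, -0.3]
width: 47.0
grasp_force: 61.9
shift [ 0.1 -0.2 44. ] turn -0.0 az 76.6 pos [ 632.8 -213.3  344. ] j [ 31.  29. -22.  89.  12.  65.  -7.] t 39.4
[(232, 148), (234, 147), (236, 139), (238, 99), (240, 200), (242, 200), (244, 199), (246, 199), (248, 199), (250, 199), (252, 199), (254, 199), (256, 199), (258, 199), (260, 200), (262, 199), (264, 199), (266, 199), (268, 199), (270, 199), (272, 199), (274, 199), (276, 199), (278, 199), (280, 200), (282, 203), (284, 113), (286, 132), (288, 147), (290, 148)]
(np.float64(259.21439579591987), np.float64(213.05068952856715)) (np.float64(259.46181466831496), np.float64(197.19059443362517))
```

```bash
python3 -m handwheel '0 -0.2 10 0;0 -0.2 20 0;0 -0.2 30 0;0 -0.2 38 0;0 -0.2 44 0;0 -0.2 44 0;0 -0.2 44 0;0 -0.2 44 0'
python3 -m handwheel '0 0 6 0;0 0 12 0;0 0 18 0;0 0 24 0;0 0 30 0;0 0 36 0;0 0 40 0;0 0 43 0'
python3 -m handwheel '0 0 0 0;0 0 0 0;0 0 0 0'
```

```text
t: 40.25
position: [633.0, -213.3, 300.5]
orientation: [[0.232, 0.973, 0.001], [0.973, -0.232, -0.0], [-0.0, 0.001, -1.0]]
wrist_force: [0.2, 0.8, -0.5]
width: 47.6
grasp_force: 61.9
t: 41.05
position: [632.6, -213.3, 256.4]
orientation: [[0.232, 0.973, -0.0], [0.973, -0.232, 0.0], [-0.0, -0.0, -1.0]]
wrist_force: [-0.4, -0.7, -0.5]
width: 47.1
grasp_force: 61.9
t: 41.35
position: [632.8, -213.4, 257.3]
orientation: [[0.233, 0.973, 0.001], [0.973, -0.233, -0.0], [-0.0, 0.001, -1.0]]
wrist_force: [-0.5, 0.2, -0.8]
width: 47.0
grasp_force: 61.9
```

Clear so far, with the bob through the hole. Now I'll lower the lid to its seat at TCP ≈ 248.8, where contact at about 253.8 would mean the plug is on the rim.

```bash
python3 -m handwheel '0 0 1 0;0 0 2 0;0 0 3 0;0 0 4 0;0 0 5 0;0 0 5 0;0 0 5 0'
python3 -m handwheel '0 0 1 0;0 0 2 0;0 0 2.7 0;0 0 2.7 0;0 0 2.7 0'
python3 -m handwheel '0 0 0.5 0;0 0 1 0;0 0 1 0;0 0 1 0'
```

```text
t: 42.05
position: [632.7, -213.4, 251.9]
orientation: [[0.232, 0.973, -0.0], [0.973, -0.232, -0.0], [-0.0, 0.0, -1.0]]
wrist_force: [0.1, -0.1, -1.0]
width: 47.2
grasp_force: 61.9
t: 42.55
position: [632.7, -213.3, 249.2]
orientation: [[0.233, 0.973, 0.0], [0.973, -0.233, -0.0], [-0.0, 0.0, -1.0]]
wrist_force: [-0.1, 0.0, -0.1]
width: 47.1
grasp_force: 61.9
t: 42.95
position: [632.7, -213.3, 249.0]
orientation: [[0.233, 0.973, 0.0], [0.973, -0.233, -0.0], [-0.0, 0.0, -1.0]]
wrist_force: [-1.7, 0.0, 5.1]
width: 47.5
grasp_force: 62.3
```

```bash
python3 -m handwheel '0 0 0 0;0 0 0 0;0 0 0 0;0 0 0 0;0 0 0 0;0 0 0 0' 85
python3 -m handwheel '0 0 -20 0;0 0 -50 0;0 0 -80 0;0 0 -95 0;0 0 -95 0;0 0 -95 0;0 0 -95 0;0 0 -95 0'
python3 - <<'E'
from h import *
c=save("wrist","l4");s=sense();go((632.6,-213.2,345),76.6)
for x in outline_of("lid","wrist")[:1]:
    m=x["region"].astype(np.uint8); k,_=cv2.findContours(m,0,1); f=np.zeros_like(m); cv2.drawContours(f,k,-1,1,-1)
    for z in(76,81):
        p,e=fitp(c,f.astype(float),[[(5+z,25),(13+z,25)]],(632,-213));print(x["bbox"],x["p"],p,e,tool((*p,0)))
print(world(c,(265,203.2),81))
for n in("thick_bob","cup","jacket"):print(n,[(d["bbox"],d["p"]) for d in search_frame(n,"wrist")[:2]])
c=read_camera("side")
for n in("thick_bob","lid","thin_bob","sample_jar"):print(n,[(d["bbox"],round(d["p"],2)) for d in search_frame(n,"side")[:2]])
for z in(115,89,76):print(proj(c,(632.5,-213.3,z)))
E
```

```text
t: 43.55
position: [632.7, -213.3, 248.1]
orientation: [[0.232, 0.973, -0.0], [0.973, -0.232, -0.0], [-0.0, -0.0, -1.0]]
wrist_force: [-0.1, -0.8, 0.1]
width: 84.5
grasp_force: 0.0
t: 44.35
position: [632.2, -213.3, 341.4]
orientation: [[0.232, 0.973, -0.003], [0.973, -0.232, 0.001], [0.0, -0.003, -1.0]]
wrist_force: [0.2, -0.0, -0.9]
width: 85.3
grasp_force: 0.0
shift [ 0.2  0.3 -3.4] turn -0.0 az 76.6 pos [ 632.3 -213.3  341.6] j [ 31.  29. -22.  89.  12.  65.  -8.] t 44.4
[ 633.98806346 -218.12752191   81.        ]
thick_bob [([253.8, 185.2, 21.5, 40.3], 0.96)]
cup [([245.6, 162.8, 38.8, 42.7], 0.79), ([229.3, 150.1, 69.7, 83.9], 0.74)]
jacket [([227.7, 147.2, 71.2, 86.5], 0.84)]
thick_bob [([226.0, 141.4, 6.8, 10.7], 0.53)]
lid [([222.2, 142.7, 13.3, 11.6], 0.57)]
thin_bob [([103.0, 274.3, 17.2, 35.1], 0.76)]
sample_jar [([283.8, 159.3, 18.2, 27.0], 0.66)]
(np.float64(229.1867296556408), np.float64(140.85427297792444))
(np.float64(229.65440772013773), np.float64(148.5812700856102))
(np.float64(229.884249465203), np.float64(152.3787252885931))
```

Run:
```python
from h import *
c=read_camera("wrist");hsv=cv2.cvtColor(c["frame"],cv2.COLOR_RGB2HSV)
g=((hsv[...,1]<25)&(hsv[...,2]>150)).astype(np.uint8); n,l,st,ce=cv2.connectedComponentsWithStats(g)
print([(st[i].tolist(),ce[i].round(1).tolist()) for i in range(1,n) if st[i][4]>200 and 200<ce[i][0]<330])
for dz in(0,5):
    q=np.argwhere(render(c,(633.5,-213.3),[[(81+dz,25),(89+dz,25)]])>.5);print(dz,q.min(0)[::-1],q.max(0)[::-1])
print([(d["bbox"],d["p"]) for d in outline_of("lid","wrist")])
f=c["frame"];print([(r,f[r,264].tolist()) for r in range(150,250,4)])
```

```text
[([231, 157, 47, 18, 279], [252.2, 163.3]), ([292, 263, 41, 36, 1156], [312.0, 280.4])]
0 [228 166] [294 230]
5 [228 167] [295 233]
[([228.7, 166.2, 63.1, 64.6], 0.8), ([243.8, 164.1, 37.8, 42.8], 0.66)]
[(150, [99, 97, 98]), (154, [95, 93, 94]), (158, [219, 216, 218]), (162, [181, 178, 179]), (166, [79, 79, 81]), (170, [218, 218, 215]), (174, [142, 140, 134]), (178, [141, 138, 133]), (182, [140, 139, 132]), (186, [71, 70, 72]), (190, [77, 76, 79]), (194, [78, 78, 80]), (198, [44, 44, 47]), (202, [35, 34, 37]), (206, [44, 45, 48]), (210, [44, 45, 47]), (214, [42, 44, 48]), (218, [45, 45, 47]), (222, [71, 71, 69]), (226, [140, 138, 133]), (230, [106, 83, 41]), (234, [119, 112, 95]), (238, [199, 189, 165]), (242, [198, 188, 164]), (246, [198, 189, 165])]
```

The lid outline matches the seated prediction: measured columns 229–292 and rows 166–231, against predicted 228–294 and 166–230. The bob's coupling shows through the hole. I'm handing the job in.

```bash
python3 -m handwheel '0 0 0 0;0 0 0 0;0 0 0 0;0 0 0 0'; python3 -c "
from bench import *
print(job_done())"
```

```text
t: 45.35
position: [632.7, -213.3, 343.3]
orientation: [[0.232, 0.973, 0.0], [0.973, -0.232, -0.0], [-0.0, 0.0, -1.0]]
wrist_force: [-0.0, -0.4, 0.8]
width: 85.0
grasp_force: 0.0
the job is handed in; nothing more can be done
None
```

I put jacket, cup, thick bob and lid together in the small black holder and handed the job in after about 45 s of robot time; contact heights and images show every part seated and let go, but no verdict came back.

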